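# Hang a drawer front in the blow-off booth

## Task

Get the drawer front ready for blowing off in the extraction booth. First pull the extraction gate's yellow handle out until its front face is at the red line on the track; then take the drawer front that is clipped in the orange-handled hanger out of the rack, hook it over the open end of the rail outside the canopy, and slide it along the rail under the clear canopy until its hook sits on the red band. Leave it hanging still there by itself, never tipped over or dropped, with the gate still at its line, do not press on the canopy, and leave the spare hanger, the other drawer fronts and the things on the bench where they are.

Things in the scene. Friction and masses are not known exactly. Their poses are not given: they have to be found in the camera images.
- booth: Fixed extraction booth. Origin on the bench under the rail; x along the rail from its open loading end near the robot (-x) into the booth (+x), y to the left across it, z up. Its right side (-y) is open. Floor plate 12 mm high, x -30 to 200, y -75 to 110 mm. Rail posts, 22 mm diameter, at x -190 and 215 mm.
- rail_axis (a point): Point on the axis of the rail at booth x = 0, 300 mm above the bench; axes as the booth's. The rail is a straight steel bar, 16 mm diameter, along x, free from x = -177 to +202 mm (black clamps 26 mm diameter on the posts at both ends); nothing stands over it from x = -177 to -30 mm.
- plenum (a point): Bench-level centre of the grey plenum box (intake grille on its right face, toward the rail), 185 (x) by 80 (y) by 365 mm (z), at booth x 107, y 150 mm; axes as the booth's.
- gate_body (a point): Centre of the blast gate's cast body on the plenum's left side, 140 (x) by 25 (y) by 150 mm (z), at booth x 80, y 202.5, z 165 mm; axes as the booth's. Its lower track, 46 mm wide, top at z = 95 mm, runs toward the robot to x = -215 mm. The 100 mm grey duct leaves on the left and turns to the back, at y 215 to 360 mm, top at z = 215 mm.
- canopy: Clear plastic canopy with aluminium trim above the inner rail; origin and axes are the booth's. Covers x -30 to 195, y -45 to 115 mm, underside at 335 mm, 20 mm above a hung hook: no room there to lift a hook on or off the rail, nor for a gripper straight down; hold the grip from the open right side (-y), tool tilted 40 to 45 degrees from vertical, pointing to +y. Do not press it.
- rail_mark: Red band 24 mm wide round the rail, under the canopy, 40 to 100 mm along booth x. Origin at the band's middle on the rail's axis; axes as the booth's (x along the rail).
- gate (a joint): Opening of the blast gate's sliding blade in m: 0 shut, 0.1 fully open; grows as the blade is pulled along booth -x (toward the robot). Starts between 0 and 0.012. Stiff: about 8 N of sliding friction, stays where it is left.
- gate_grip (a point): Where to hold the yellow handle on the blade's outer end: upright block 28 mm (x) by 16 mm (y, to pinch) by 70 mm (z), its top 30 mm above this point, its middle line here. Axes as the booth's. Free on both sides and from above.
- gate_front (a point): Middle of the handle's front face (the face toward the robot), 14 mm in front of gate_grip.
- gate_mark: Red line (5 mm wide tape) across the gate's track below the blade. Origin at its middle, 88 mm above the bench; axes as the booth's. The handle's front face is to stand over it.
- hanger: Loose rigid hanger, clipped to a pale drawer front 18 (x) by 150 (y) by 90 mm (z), 0.27 to 0.45 kg in all, upright in one slot of the rack. Origin: middle of the front's lower edge, z up, y along its length, roughly to the robot's left. From below: front, steel jaws (to 104 mm), orange grip, 7 mm rod, hook (see hook_seat). When hooking, its axes are to be the booth's.
- hanger_grip (a point): Middle of the orange grip, 135 mm above the hanger's origin: block 18 (x, to pinch) by 26 (y) by 46 mm (z). Axes as the hanger's. Let go out of plumb, a hung hanger swings for about 2 s.
- hook_seat (a point): Underside of the hook's crown, 263 mm above the hanger's origin, over the grip's middle; rests on the rail, 8 mm above its axis. Hook of 7 mm rod in the hanger's y-z plane, crown top 7 mm above here, inner width 37 mm, open below; its tip, 22 mm to +y, ends 26 mm below here; the shank, 22 mm to -y, bends in 65 mm below here. So it goes over the rail from the booth's -y side.
- rack: Fixed dowel rack, base 160 (x) by 170 (y) by 20 mm, with three slots beside one another along its x, 42 mm apart, 22 mm wide between dowels of 20 mm diameter that stand 60 mm above the base (tops 80 mm above the bench). Origin under its centre; its y points roughly to the robot's left. Each slot holds one drawer front on edge, along the rack's y, lower edge at 20 mm.
- front_a: Loose dark drawer front, 150 by 18 by 90 mm, no hanger, upright in the rack; origin under its lower edge. To be left there.
- front_b: Loose mid-brown drawer front, 150 by 18 by 90 mm, no hanger, upright in the rack; origin under its lower edge. To be left there.
- spare: Loose empty hanger, the same as the other without a drawer front, hanging on the rail deep under the canopy at booth x = 165 mm. Origin as for the hanger, 255 mm below the rail's axis. To be left there.
- tape_measure: Loose yellow tape measure, 75 by 45 by 66 mm, on the bench behind the rack; origin under its centre. To be left there.
- sanding_block: Loose cork sanding block, 120 by 65 by 30 mm, on the bench to the right of the booth; origin under its centre. To be left there.
- glue: White glue bottle, 64 mm diameter, 160 mm high, on the bench left of the gate; origin under its centre. To be left there.
- mallet: Wooden mallet standing on its head on the bench left of the duct, 94 mm diameter, 230 mm high; origin under its centre. To be left there.

How it is judged:
On the way, in this order (a step that is already met when the one before it is completed fails the run):
1. the gate handle's front face stands over the red line on the track (within 7 mm) and is still (x of gate_front in the frame of gate_mark between -0.007 and 0.007 m and velocity of joint gate between -0.01 and 0.01 m/s), for 0.2 s.
2. the hanger with its drawer front is lifted clear of the rack's dowels (z of hanger in the frame of rack above 0.082 m), for 0.1 s.
3. the hook is over the rail on its open part, outside the canopy: hook seat within 12 mm of the rail's line and no more than 10 mm above its top (y of hook_seat in the frame of rail_axis between -0.012 and 0.012 m and z of hook_seat in the frame of rail_axis between 0.003 and 0.018 m and x of hook_seat in the frame of rail_axis between -0.18 and -0.03 m), for 0.1 s.
4. the hanger has been slid along the rail to the red band: hook within 12 mm of the band's middle (x of hook_seat in the frame of rail_mark between -0.012 and 0.012 m and y of hook_seat in the frame of rail_mark between -0.012 and 0.012 m and z of hook_seat in the frame of rail_mark between 0.003 and 0.018 m), for 0.2 s.
At the end, for the whole second after the job is handed in: The gate handle's front face stands over the red line on the track (within 7 mm along the track); the hanger hangs by its hook on the rail, upright within 0.2 rad and nearly still (under 100 mm/s), the hook within 12 mm of the middle of the red band along the rail; let go (x of gate_front in the frame of gate_mark between -0.007 and 0.007 m and x of hook_seat in the frame of rail_mark between -0.012 and 0.012 m and y of hook_seat in the frame of rail_mark between -0.012 and 0.012 m and z of hook_seat in the frame of rail_mark between 0.003 and 0.014 m and contact force between hanger and booth above 1 N and angle between hanger's own z axis and vertical below 0.2 rad and linear speed of hanger below 0.1 m/s); the robot touches nothing.
It fails at once if a bystander is moved more than 30 mm (spare hanger, other drawer fronts, tape measure, sanding block, glue, mallet) (distance of any of spare, front_a, front_b, tape_measure, sanding_block, glue, mallet from where it was at the start of the episode above 0.03 m).
It fails at once if the canopy is pressed with more than 10 N (contact force between any of the arm, the fingers, hanger and canopy above 10 N).
It fails at once if the hanger with its drawer front is tipped by more than 0.8 rad or dropped to the bench (angle between hanger's own z axis and vertical above 0.8 rad or height (world z) of hanger below 0.012 m).
It also fails if it takes over 67 s, if anything falls off the work surface, if the arm or the gripper's body presses on something with over 40 N, if the wrist force passes 120 N, or if a joint passes its speed limit or range.

## Robot

A 6-joint arm with a two-finger parallel gripper is mounted at the origin on the work surface. World frame = base frame: x ahead of the robot, y to its left, z up, the work surface at z = 0. Lengths are in m, angles in rad, forces in N, time in s.
With the tool pointing down it reaches from about 0.275 to 0.875 m from the base axis. Payload 12.5 kg.
Tool frame: the origin (TCP) lies on the centre line of the jaws, within the pads' length; the fingertips stand 8 mm ahead of it and the grasp point (between the pads) lies 11 mm behind it (env.tcp_to_tips is the z of the fingertips in the tool frame, in m); z points along the fingers, y is the line along which they close (so a half turn about z gives the same grasp; the last joint's range is limited). The gripper opens to 85 mm and grips with 20 to 120 N. Pads are 22 mm wide; open, the fingers measure 114 mm over their backs; the gripper's body (76 mm by 85 mm) begins 54 mm behind the grasp point. The pads swing forward as they close: fully open they stand 13 mm farther back than shut.
Start: joints at [1.027, 0.351, 1.652, -0, 1.139, -0.085], TCP at [0.244, 0.493, 0.239] pointing down, gripper open.
Joint ranges: [-2.75, 2.75], [-0.79, 2.1], [0.01, 2.65], [-1.57, 4.71], [0.07, 3.14], [-2.87, 2.87]. Speed limits (rad/s): [2.22, 2.22, 2.79, 3.14, 3.14, 3.14].

## Interface

Orientations are given as a 3x3 rotation matrix whose columns are the frame's x, y, z axes.
In Python, from workcell import env, optics, workorder gives the robot as it stands.
- The arm moves only by the tool play_rows, never from a script. Its argument "deltas" is a list that holds one entry, the list of rows, each a list of 7 numbers: the shift along the world's x, y, z normalised to -1 to 1, where 1 is 12 cm, then the turn, a rotation vector about the world's x, y, z normalised to -1 to 1, where 1 is pi/2 rad, then the gripper command: -1 is shut, 1 is fully open, values between are in proportion. In form: [[[x, y, z, ax, ay, az, hand], ...]]. A call has 1 to 10 rows; each row is the pose to reach, as a shift and turn from the pose commanded when the call began; what a row does not reach only later rows make up. A row lasts 1/8 s, in which the tool goes at most 62.5 mm and 10.7 degrees, less where a joint would pass 70% of its speed; a pose out of reach is approached as far as the arm can. A call with a number of a shift or a turn outside -1 to 1 is refused whole. A call with a gripper value outside its range is refused whole. The fingers move at their own pace and stop on an object; "force" is the grip in N (left out, the last holds). Time passes only in rows, so rows that repeat a pose let the fingers close. It gives the time, the measured TCP pose, the force, the opening and the grip force at its end, in the units of the state.
- env.observe(): the state, without advancing time (a new reading comes with each control period).
- optics.capture(name): name is "side" or "top"; returns a dict with "img" (384x512x3 uint8, blue, green, red), "depth" (384x512 float32, m along the optical axis (not along the pixel's ray), 0 where there is no reading), "camera_matrix" (3x3 intrinsics, pixels), "rvec" (rotation vector, rad) and "tvec" (3), from world to camera coordinates, as OpenCV has them. Camera axes: x right, y down, z forward; pixel columns grow to the right and rows downward; lengths in m; the calibration is good to about 2 mm. A picture is of the moment at which its call begins.
- workorder.sign_off(): hands the job in; it is judged then, once.
The state is a dict: "clock": time; "joints": joint angles; "qd": joint speeds; "joint_efforts": joint torques, N m; "tcp_pos": TCP position; "tool_rot": TCP orientation; "contact_force": force on the tool from outside, world axes, zero at the start; "wrist_torque": the same for the moment, N m; "finger_gap": finger opening in m; "grip_force": force on a finger pad.
Only numpy, scipy, OpenCV 4.12 (cv2) and the standard library are available. Lean on these libraries where they do the work, as an engineer would, in place of code of your own. Each camera call takes 0.05 s, during which the arm holds its last target. There are 200 camera calls.

## Working session

There is one attempt and no reset: what is moved stays moved. The work goes in short steps, Python scripts to look and compute and a tool call to move; the robot and the scene stay as the last step left them, time stands still between calls to the robot, and variables do not carry over. Pictures are saved under pics/ and viewed, at most 10 in all, crops included, and the job is handed in when it is done.

Besides the shell and the picture viewer there is one more tool, called as a command line: name --argument value ..., lists and objects as JSON in quotes. play_rows: Moves the arm, as the interface text tells. Its arguments: {"type":"object","properties":{"deltas":{"type":"array","items":{"type":"array","items":{"type":"array","items":{"type":"number","minimum":-1,"maximum":1}}}},"force":{"type":"number"}},"required":["deltas"]}

```bash
mkdir -p pics; cat > h.py <<'E'
import numpy as np, cv2
from workcell import env, optics, workorder
def cap(n):
    c=optics.capture(n); R=cv2.Rodrigues(np.array(c["rvec"],float))[0]; t=np.array(c["tvec"],float).ravel(); K=np.array(c["camera_matrix"])
    d=c["depth"]; v,u=np.indices(d.shape); 
    P=np.stack([(u-K[0,2])/K[0,0]*d,(v-K[1,2])/K[1,1]*d,d],-1)
    c["W"]=(P-t)@R; c["W"][d==0]=np.nan; c["R"]=R;c["t"]=t;c["K"]=K
    c["hsv"]=cv2.cvtColor(c["img"],cv2.COLOR_BGR2HSV); return c
def ray(c,u,v):
    d=c["R"].T@np.linalg.inv(c["K"])@[u,v,1.]; return -c["R"].T@c["t"],d
def onz(c,u,v,z):
    o,d=ray(c,u,v); return o+d*(z-o[2])/d[2]
def proj(c,p): return cv2.projectPoints(np.array(p,float).reshape(-1,3),np.array(c["rvec"],float),c["t"],c["K"],None)[0].reshape(-1,2)
E
python3 - <<'E'
from h import *
for n in("side","top"):
    c=cap(n); cv2.imwrite(f"pics/{n}0.png",c["img"]); print(n,-c["R"].T@c["t"],c["R"][2]); np.savez(f"{n}0.npz",**{k:c[k] for k in("img","W","hsv","R","t","K","depth","rvec")})
print(env.observe())
E
```

```text
side [ 0.48708546 -0.88792271  0.6871541 ] [ 0.11871576  0.87272216 -0.47356372]
top [0.44355414 0.03971346 1.14850052] [ 0.15623234  0.01455194 -0.98761313]
{'clock': 0.1, 'joints': array([ 1.02739349e+00,  3.51143436e-01,  1.65235862e+00,  7.94854301e-06,
        1.13909345e+00, -8.45999678e-02]), 'qd': array([-0.00064493, -0.00018678, -0.00166396, -0.0004236 , -0.00080673,
       -0.00077163]), 'joint_efforts': array([ 1.09665416e-03, -5.06832254e+01, -2.91869831e+01, -9.15398709e-05,
        2.68552401e-03, -1.60957882e-05]), 'tcp_pos': array([0.24340799, 0.49288681, 0.23883413]), 'tool_rot': array([[-8.96581819e-01,  4.42877824e-01, -5.24705948e-04],
       [ 4.42878125e-01,  8.96581416e-01, -8.54663074e-04],
       [ 9.19302797e-05, -9.98656160e-04, -9.99999497e-01]]), 'contact_force': array([0.43026128, 0.90650012, 0.16651054]), 'wrist_torque': array([-0.03168451, -0.03221717,  0.06956962]), 'grip_force': 0.0, 'finger_gap': 0.08570693191092778}
```

View pics/side0.png

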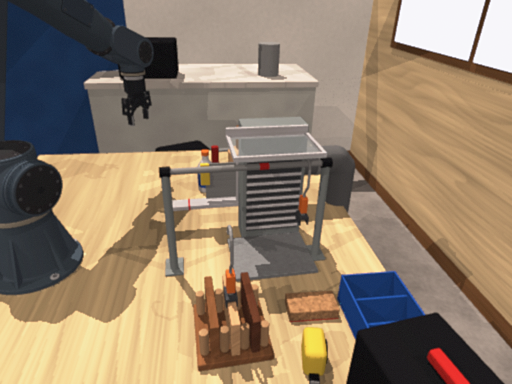

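View pics/top0.png

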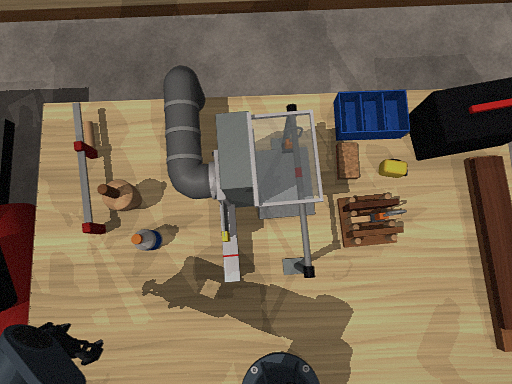

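The side view shows the rail from clamp (165,172) to (327,162), its red band at (264,166), the yellow handle at (205,180), the tape line at (190,204) and the orange grip at (230,285). The top view shows the clamps at (307,271) and (292,108), the band at (298,172), the handle at (226,236), the line at (232,256) and the hanger grip at (378,216).

```bash
cat > m.py <<'E'
from h import *
def load(n): 
    z=np.load(n+"0.npz"); return {k:z[k] for k in z}
def blobs(c,lo,hi,box,mina=6):
    u0,v0,u1,v1=box; m=np.zeros(c["depth"].shape,np.uint8)
    m[v0:v1,u0:u1]=cv2.inRange(c["hsv"],lo,hi)[v0:v1,u0:u1]
    n,l,s,ce=cv2.connectedComponentsWithStats(m)
    return [(ce[i].round(1),s[i].tolist(),np.nanmedian(c["W"][l==i],0).round(4),np.nanmin(c["W"][l==i],0).round(3),np.nanmax(c["W"][l==i],0).round(3)) for i in range(1,n) if s[i][4]>=mina]
E
cat > a.py <<'E'
from m import *
S=load("side");T=load("top")
for nm,c,lo,hi,b in [("clampS",S,(0,0,0),(180,255,45),(155,160,180,182)),("clampS2",S,(0,0,0),(180,255,45),(315,150,335,172)),
 ("clampT",T,(0,0,0),(180,255,45),(295,260,320,282)),("clampT2",T,(0,0,0),(180,255,45),(282,100,302,115)),
 ("bandS",S,(0,120,80),(8,255,255),(250,155,280,175)),("bandT",T,(0,100,60),(8,255,255),(285,160,310,185)),
 ("lineS",S,(0,90,80),(8,255,255),(180,195,200,215)),("lineT",T,(0,100,80),(8,255,255),(218,245,245,265)),
 ("yelS",S,(18,120,80),(35,255,255),(195,165,240,205)),("yelT",T,(18,120,80),(35,255,255),(215,225,240,245)),
 ("orS",S,(4,150,120),(16,255,255),(215,260,245,310)),("orT",T,(4,150,120),(16,255,255),(360,200,410,230)),
 ("orSspare",S,(4,150,100),(16,255,255),(290,190,315,225))]:
    for x in blobs(c,lo,hi,b): print(nm,*[np.array(y).tolist() for y in x])
big=lambda c,b,k:cv2.resize(c["img"][b[1]:b[3],b[0]:b[2]],None,fx=k,fy=k,interpolation=cv2.INTER_CUBIC)
A=big(S,(185,225,285,370),4);B=big(T,(330,185,410,255),5)
h=np.zeros((600,800,3),np.uint8);h[:580,:400]=A;h[:350,400:800]=B; cv2.imwrite("pics/rack.png",h)
E
python3 a.py
```

```text
clampS [164.4, 171.9] [160, 168, 10, 9, 86] [0.3864, -0.079, 0.3051] [0.376, -0.084, 0.292] [0.398, -0.072, 0.314]
clampS2 [326.9, 162.5] [321, 158, 12, 10, 95] [0.7898, -0.0544, 0.3043] [0.777, -0.06, 0.159] [0.906, 0.222, 0.313]
clampT [307.0, 270.5] [295, 263, 20, 15, 140] [0.3884, -0.0631, 0.3103] [0.374, -0.078, 0.023] [0.4, -0.054, 0.316]
clampT2 [291.2, 107.2] [287, 104, 9, 7, 58] [0.7945, -0.0424, 0.3112] [0.786, -0.053, 0.303] [0.803, -0.032, 0.315]
bandS [264.0, 165.8] [259, 163, 11, 7, 64] [0.627, -0.0603, 0.3035] [0.615, -0.066, 0.294] [0.64, -0.052, 0.309]
bandT [297.8, 171.6] [295, 168, 7, 9, 38] [0.6224, -0.0485, 0.3396] [0.61, -0.056, 0.337] [0.63, -0.042, 0.343]
lineS [188.7, 203.9] [188, 199, 3, 11, 21] [0.4263, 0.1237, 0.0955] [0.423, 0.112, 0.082] [0.429, 0.155, 0.098]
lineT [230.8, 255.1] [223, 254, 16, 3, 32] [0.427, 0.1363, 0.0949] [0.424, 0.115, 0.092] [0.43, 0.16, 0.1]
yelS [203.7, 165.1] [200, 165, 9, 2, 10] [0.4767, 0.133, 0.2228] [0.466, 0.129, 0.219] [0.49, 0.134, 0.225]
yelS [205.0, 178.5] [201, 173, 9, 12, 108] [0.4794, 0.1325, 0.178] [0.467, 0.126, 0.158] [0.492, 0.139, 0.198]
yelT [224.6, 236.2] [221, 231, 8, 11, 62] [0.4788, 0.1395, 0.2241] [0.466, 0.134, 0.002] [0.501, 0.176, 0.227]
orS [230.2, 281.4] [226, 269, 10, 24, 198] [0.5238, -0.3113, 0.1639] [0.516, -0.316, 0.135] [0.534, -0.289, 0.179]
orS [215.0, 306.0] [215, 303, 1, 7, 7] [0.4917, -0.3227, 0.11] [0.491, -0.329, 0.109] [0.492, -0.312, 0.111]
orT [382.5, 215.9] [378, 213, 11, 7, 40] [0.5221, -0.2934, 0.1764] [0.516, -0.311, 0.157] [0.531, -0.286, 0.18]
orSspare [302.9, 204.1] [299, 195, 9, 19, 141] [0.7361, -0.0573, 0.1848] [0.73, -0.063, 0.158] [0.75, -0.035, 0.205]
```

View pics/rack.png

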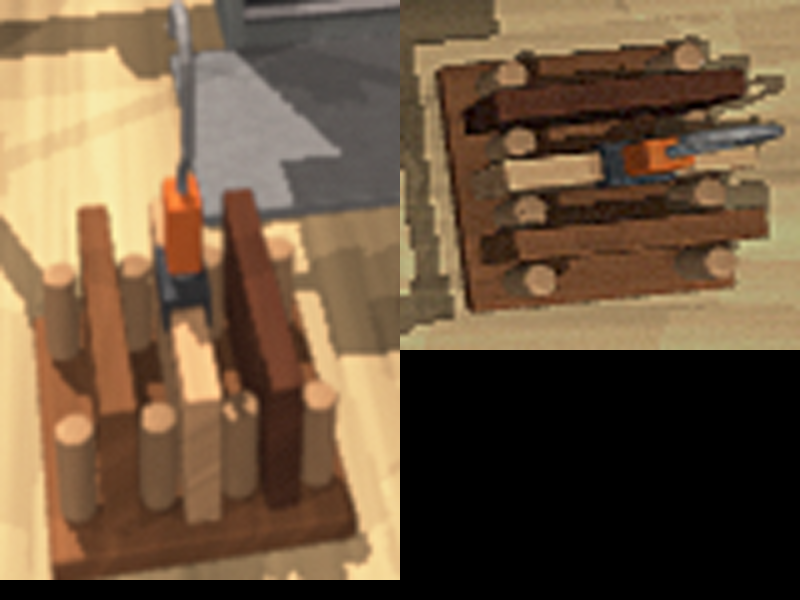

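The pale front sits in the middle slot with its +y end at crop (510,174) in the top view and its near end at crop (202,402) in the side view. The dowel tops are clearly visible.

```bash
cat > b.py <<'E'
from m import *
S=load("side");T=load("top")
def tri(us,ut):
    (o1,d1),(o2,d2)=ray(S,*us),ray(T,*ut); A=np.stack([d1,-d2],1); k=np.linalg.lstsq(A,o2-o1,rcond=None)[0]
    p,q=o1+k[0]*d1,o2+k[1]*d2; return ((p+q)/2).round(4),(np.linalg.norm(p-q)*1000).round(1)
print("clamp1",tri((164.6,171.7),(307.5,270.8))); print("clamp2",tri((326.7,162.5),(291.2,107.5))); print("band",tri((264,165.8),(297.8,171.6)))
print("bandT z.3",onz(T,297.8,171.6,.302),"bandS",onz(S,264,165.8,.3))
print("lineT",onz(T,230.8,255.1,.095),"lineS",onz(S,188.9,203.9,.095))
print("grip tri(top of handle)",tri((205,174),(224.6,236.2)))
tc=lambda x,y:((x-400)/5+330-.4,y/5+185-.4); sc=lambda x,y:(185+x/4-.4,225+y/4-.4)
for x in [(512,73),(520,140),(530,208),(540,278),(688,53),(710,190),(720,262)]: print("dowT",onz(T,*tc(*x),.08).round(4))
for x in [(60,270),(135,265),(280,245),(75,430),(158,413),(320,392)]: print("dowS",onz(S,*sc(*x),.08).round(4))
for x in [(508,158),(512,190)]: print("paleT",onz(T,*tc(*x),.11).round(4))
for x in [(185,402),(220,402)]: print("paleS",onz(S,*sc(*x),.11).round(4))
# point clouds
for n,c in (("S",S),("T",T)):
    W=c["W"]; m=(W[...,0]>.42)&(W[...,0]<.66)&(W[...,1]>-.42)&(W[...,1]<-.15)&(W[...,2]>.19)&(W[...,2]<.31)
    if m.sum():
        P=W[m]; P=P[np.argsort(P[:,2])]; print(n,"hook",len(P)); print(P[::max(1,len(P)//14)].round(3))
    # orange top
    o=cv2.inRange(c["hsv"],(4,150,100),(16,255,255))>0; k=o&(abs(W[...,0]-.523)<.03)&(abs(W[...,1]+.3)<.04)&(W[...,2]>.13); 
    P=W[k];print("or",len(P),P.mean(0).round(4)); print("top",P[P[:,2]>.172].mean(0).round(4),P[P[:,2]>.172].min(0).round(3),P[P[:,2]>.172].max(0).round(3))
E
python3 b.py
```

```text
clamp1 (array([ 0.3867, -0.0643,  0.2983]), np.float64(2.0))
clamp2 (array([ 0.7954, -0.0434,  0.2997]), np.float64(5.2))
band (array([ 0.629 , -0.0526,  0.2999]), np.float64(1.4))
bandT z.3 [ 0.62923493 -0.05240254  0.302     ] bandS [ 0.62817791 -0.05317619  0.3       ]
lineT [0.42670823 0.13693739 0.095     ] lineS [0.42627085 0.12612386 0.095     ]
grip tri(top of handle) (array([0.4799, 0.1445, 0.1874]), np.float64(0.1))
dowT [ 0.5853 -0.2391  0.08  ]
dowT [ 0.5437 -0.241   0.08  ]
dowT [ 0.502 -0.244  0.08 ]
dowT [ 0.4596 -0.2469  0.08  ]
dowT [ 0.5942 -0.3479  0.08  ]
dowT [ 0.5095 -0.3538  0.08  ]
dowT [ 0.4659 -0.3559  0.08  ]
dowS [ 0.4587 -0.2465  0.08  ]
dowS [ 0.5011 -0.2469  0.08  ]
dowS [ 0.5855 -0.2392  0.08  ]
dowS [ 0.4662 -0.3598  0.08  ]
dowS [ 0.5081 -0.3536  0.08  ]
dowS [ 0.5922 -0.3489  0.08  ]
paleT [ 0.5304 -0.2252  0.11  ]
paleT [ 0.5113 -0.2262  0.11  ]
paleS [ 0.5206 -0.3747  0.11  ]
paleS [ 0.5375 -0.3765  0.11  ]
S hook 184
[[ 0.527 -0.305  0.191]
 [ 0.526 -0.32   0.211]
 [ 0.529 -0.324  0.224]
 [ 0.525 -0.325  0.232]
 [ 0.527 -0.325  0.24 ]
 [ 0.524 -0.323  0.248]
 [ 0.527 -0.324  0.255]
 [ 0.529 -0.324  0.262]
 [ 0.529 -0.324  0.267]
 [ 0.524 -0.323  0.271]
 [ 0.524 -0.321  0.277]
 [ 0.523 -0.312  0.282]
 [ 0.526 -0.314  0.285]
 [ 0.525 -0.309  0.289]
 [ 0.524 -0.298  0.29 ]]
or 199 [ 0.5244 -0.309   0.1614]
top [ 0.5241 -0.3047  0.1769] [ 0.516 -0.314  0.172] [ 0.533 -0.289  0.179]
T hook 86
[[ 0.524 -0.297  0.191]
 [ 0.523 -0.307  0.201]
 [ 0.525 -0.309  0.209]
 [ 0.524 -0.314  0.217]
 [ 0.524 -0.319  0.24 ]
 [ 0.525 -0.274  0.266]
 [ 0.524 -0.276  0.273]
 [ 0.524 -0.277  0.278]
 [ 0.525 -0.316  0.281]
 [ 0.522 -0.304  0.284]
 [ 0.525 -0.291  0.286]
 [ 0.524 -0.31   0.287]
 [ 0.522 -0.298  0.288]
 [ 0.527 -0.29   0.289]
 [ 0.525 -0.292  0.291]]
or 59 [ 0.5231 -0.2928  0.1694]
top [ 0.5234 -0.2953  0.1764] [ 0.517 -0.311  0.172] [ 0.534 -0.286  0.18 ]
```

```bash
python3 - <<'E'
from m import *
S=load("side");T=load("top")
big=lambda c,b,k:cv2.resize(c["img"][b[1]:b[3],b[0]:b[2]],None,fx=k,fy=k,interpolation=cv2.INTER_NEAREST)
h=np.zeros((600,800,3),np.uint8);h[:480,:400]=big(S,(170,145,220,205),8);h[:560,400:]=big(T,(210,195,260,265),8);cv2.imwrite("pics/gate.png",h)
for v in range(158,186,2): print(v,S["W"][v,204].round(3),S["img"][v,204])
for v in range(228,246): print(v,T["W"][v,225].round(3),T["img"][v,225])
E
```

```text
158 [0.477 0.385 0.137] [133 140 151]
160 [0.477 0.387 0.128] [143 151 164]
162 [0.477 0.387 0.119] [146 174 195]
164 [0.478 0.131 0.227] [ 73 220 246]
166 [0.478 0.135 0.219] [103 142 165]
168 [ 0.48  -0.067  0.306] [139 145 154]
170 [ 0.479 -0.073  0.303] [100 104 110]
172 [ 0.479 -0.071  0.297] [67 81 91]
174 [0.477 0.135 0.192] [ 39 119 149]
176 [0.477 0.131 0.187] [ 39 119 148]
178 [0.476 0.13  0.181] [ 41 120 149]
180 [0.476 0.129 0.175] [ 39 118 149]
182 [0.476 0.135 0.165] [ 39 119 149]
184 [0.476 0.132 0.16 ] [ 44 114 141]
228 [0.501 0.14  0.214] [23 22 21]
229 [0.498 0.14  0.212] [43 41 46]
230 [0.495 0.14  0.218] [35 36 37]
231 [0.492 0.139 0.225] [ 60 156 182]
232 [0.489 0.139 0.224] [ 87 195 196]
233 [0.487 0.139 0.226] [ 69 186 190]
234 [0.484 0.139 0.226] [ 83 190 188]
235 [0.482 0.139 0.224] [ 88 189 190]
236 [0.479 0.139 0.224] [ 62 176 183]
237 [0.476 0.14  0.224] [ 65 179 185]
238 [0.474 0.14  0.224] [ 71 182 187]
239 [0.471 0.14  0.225] [ 68 179 184]
240 [0.468 0.14  0.225] [ 64 180 191]
241 [0.466 0.14  0.218] [ 3 63 84]
242 [0.466 0.154 0.096] [181 173 182]
243 [0.463 0.154 0.096] [173 170 176]
244 [0.46  0.154 0.096] [165 168 174]
245 [0.457 0.153 0.1  ] [167 172 175]
```

View pics/gate.png

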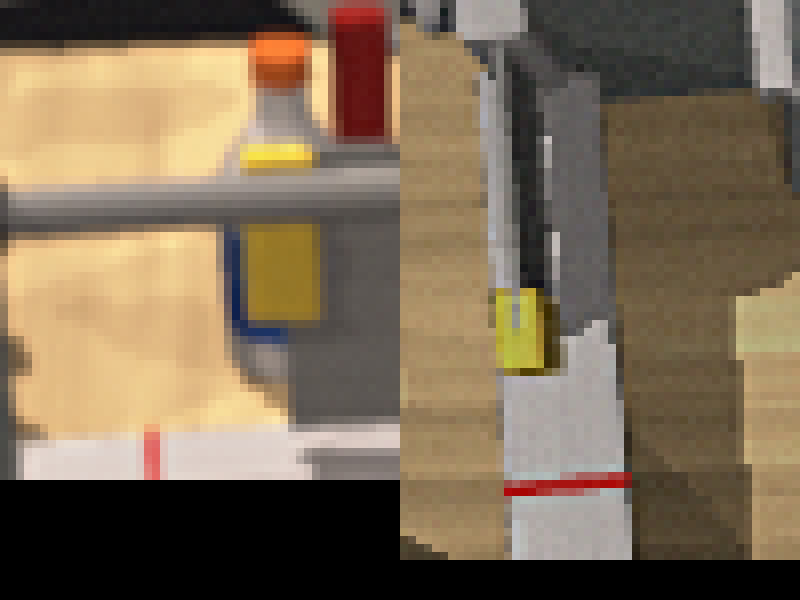

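The crop shows the rail crossing in front of the handle in the side view. The handle is centred at about x 0.479, y 0.139, with its top at z 0.225, and the tape line is at x 0.4265.

play_rows --deltas '[[[0.2, -0.35, 0.5, 0, 0, 0.1, 1], [0.45, -0.7, 0.85, 0, 0, 0.2, 1], [0.67, -1, 0.85, 0, 0, 0.326, 1]]]'

```text
clock: 0.48
tcp_pos: [0.322, 0.3769, 0.3426]
tool_rot: [[-0.999, -0.032, 0.003], [-0.032, 0.999, 0.003], [-0.003, 0.002, -1.0]]
contact_force: [-0.3, -0.0, -0.4]
finger_gap: 0.0851
grip_force: 0.0
```

play_rows --deltas '[[[0.33, -0.5, 0, 0, 0, 0, 1], [0.66, -1, 0, 0, 0, 0, 1]]]'

```text
clock: 0.72
tcp_pos: [0.3907, 0.2714, 0.3403]
tool_rot: [[-1.0, -0.026, 0.0], [-0.026, 1.0, 0.0], [-0.0, 0.0, -1.0]]
contact_force: [1.4, 1.0, -0.2]
finger_gap: 0.0855
grip_force: 0.0
```

play_rows --deltas '[[[0.32, -0.48, 0, 0, 0, 0, 1], [0.63, -0.95, 0, 0, 0, 0, 1], [0.63, -0.95, 0, 0, 0, 0, 1]]]'

```text
clock: 1.1
tcp_pos: [0.4668, 0.1565, 0.3398]
tool_rot: [[-1.0, -0.022, -0.001], [-0.022, 1.0, -0.001], [0.001, -0.0, -1.0]]
contact_force: [0.4, -0.5, 1.1]
finger_gap: 0.0853
grip_force: 0.0
```

play_rows --deltas '[[[0, 0, 0, 0, 0, 0, 0.8], [0, 0, 0, 0, 0, 0, 0.8]]]'

```text
clock: 1.35
tcp_pos: [0.4649, 0.1603, 0.3402]
tool_rot: [[-1.0, -0.027, -0.0], [-0.027, 1.0, 0.0], [0.0, 0.0, -1.0]]
contact_force: [-1.4, -0.4, 0.4]
finger_gap: 0.0764
grip_force: 0.0
```

play_rows --deltas '[[[0.117, -0.178, 0, 0, 0, 0.017, 0.8], [0.117, -0.178, -0.5, 0, 0, 0.017, 0.8], [0.117, -0.178, -0.9, 0, 0, 0.017, 0.8], [0.117, -0.178, -0.9, 0, 0, 0.017, 0.8]]]'

```text
clock: 1.85
tcp_pos: [0.4777, 0.1386, 0.23]
tool_rot: [[-0.999, -0.054, -0.006], [-0.054, 0.999, -0.001], [0.006, -0.001, -1.0]]
contact_force: [0.5, -0.1, 0.3]
finger_gap: 0.077
grip_force: 0.0
```

play_rows --deltas '[[[0.01, 0, -0.33, 0, 0, 0, 0.8], [0.01, 0, -0.33, 0, 0, 0, 0.8], [0.01, 0, -0.33, 0, 0, 0, -1], [0.01, 0, -0.33, 0, 0, 0, -1], [0.01, 0, -0.33, 0, 0, 0, -1], [0.01, 0, -0.33, 0, 0, 0, -1], [0.01, 0, -0.33, 0, 0, 0, -1]]]' --force 60

```text
clock: 2.72
tcp_pos: [0.4811, 0.1405, 0.1939]
tool_rot: [[-0.999, -0.053, 0.002], [-0.053, 0.999, 0.005], [-0.002, 0.005, -1.0]]
contact_force: [-3.7, 22.5, 6.0]
finger_gap: 0.0154
grip_force: 61.1
```

```bash
cat > g.py <<'E'
from m import *
c=cap("top")
for nm,lo,hi,b in [("line",(0,100,80),(8,255,255),(215,245,245,265)),("yel",(18,120,60),(35,255,255),(215,225,240,262))]:
    for x in blobs(c,lo,hi,b): print(nm,*[np.array(y).tolist() for y in x])
s=env.observe(); print(s["tcp_pos"],s["finger_gap"],s["grip_force"],s["contact_force"])
E
python3 g.py
```

```text
line [229.6, 255.2] [223, 254, 14, 3, 29] [0.4269, 0.1394, 0.0956] [0.424, 0.121, 0.093] [0.43, 0.16, 0.099]
[0.48108575 0.14047836 0.19393613] 0.015279515807808428 61.14046275615692 [-4.45607739 22.09187567  6.56112357]
```

play_rows --deltas '[[[-0.08, 0.015, 0, 0, 0, 0, -1], [-0.16, 0.015, 0, 0, 0, 0, -1], [-0.24, 0.01, 0, 0, 0, 0, -1], [-0.32, 0.01, 0, 0, 0, 0, -1], [-0.32, 0.01, 0, 0, 0, 0, -1], [-0.32, 0.01, 0, 0, 0, 0, -1]]]'

```text
clock: 3.52
tcp_pos: [0.4432, 0.1385, 0.1939]
tool_rot: [[-0.999, -0.053, 0.002], [-0.053, 0.999, -0.001], [-0.002, -0.001, -1.0]]
contact_force: [-0.9, -5.6, 9.5]
finger_gap: 0.0155
grip_force: 61.8
```

```bash
python3 g.py
```

```text
[0.44316823 0.13848644 0.19386916] 0.01509952199700089 61.75985634326935 [-0.91943896 -6.36304045  9.24246935]
```

play_rows --deltas '[[[-0.005, 0, 0, 0, 0, 0, 0.6], [-0.005, 0, 0, 0, 0, 0, 0.6], [-0.005, 0, 0, 0, 0, 0, 0.6], [-0.005, 0, 0, 0, 0, 0, 0.6], [0, 0, 0.5, 0, 0, 0, 0.6], [0, 0, 1, 0, 0, 0, 0.6], [0, 0, 1, 0, 0, 0, 0.6]]]'

```text
clock: 4.45
tcp_pos: [0.4439, 0.1394, 0.3168]
tool_rot: [[-0.999, -0.053, 0.008], [-0.053, 0.999, 0.002], [-0.008, 0.001, -1.0]]
contact_force: [0.9, -0.6, 0.3]
finger_gap: 0.068
grip_force: 0.0
```

play_rows --deltas '[[[-0.3, 0, 0.4, 0, 0, 0, 0.3], [-0.7, 0, 1, 0, 0, 0, 0.3], [-0.7, 0, 1, 0, 0, 0, 0.3]]]'

```text
clock: 4.82
tcp_pos: [0.3574, 0.1391, 0.4348]
tool_rot: [[-0.999, -0.053, 0.003], [-0.053, 0.999, 0.001], [-0.003, 0.001, -1.0]]
contact_force: [0.1, -0.3, -0.4]
finger_gap: 0.0558
grip_force: 0.0
```

```bash
cat >> g.py <<'E'
W=c["W"]; y=cv2.inRange(c["hsv"],(20,110,60),(35,255,255))>0
k=y&(abs(W[...,0]-.44)<.06)&(abs(W[...,1]-.139)<.03)&(W[...,2]>.21); P=W[k]
if len(P): print(len(P),P.min(0),P.max(0),P.mean(0))
cv2.imwrite("pics/g1.png",c["img"])
E
python3 g.py
```

```text
line [233.4, 254.9] [229, 254, 10, 3, 21] [0.4269, 0.1302, 0.0959] [0.424, 0.115, 0.092] [0.43, 0.142, 0.194]
yel [226.1, 250.1] [222, 245, 9, 11, 76] [0.4423, 0.1372, 0.2242] [0.429, 0.13, -0.003] [0.455, 0.174, 0.228]
[0.35709916 0.13919438 0.43621905] 0.05535975102417785 0.0 [-0.73499877 -0.22564033  2.61915611]
63 [0.42935231 0.13033712 0.21019342] [0.45532586 0.14584089 0.22767502] [0.44134328 0.13829354 0.22413514]
```

play_rows --deltas '[[[0, -0.35, 0, 0, 0, -0.1, 0.2], [0, -0.7, 0, 0, 0, -0.2, 0.2], [0, -1, 0, 0, 0, -0.3, 0.2], [0, -1, 0, 0, 0, -0.3, 0.2]]]'

```text
clock: 5.38
tcp_pos: [0.3586, 0.0174, 0.4313]
tool_rot: [[-0.912, 0.411, -0.002], [0.411, 0.912, -0.0], [0.002, -0.001, -1.0]]
contact_force: [-0.2, 0.4, 0.7]
finger_gap: 0.0513
grip_force: 0.0
```

play_rows --deltas '[[[0, -0.35, 0, 0, 0, -0.1, 0.2], [0, -0.7, 0, 0, 0, -0.2, 0.2], [0, -1, 0, 0, 0, -0.3, 0.2], [0, -1, 0, 0, 0, -0.3, 0.2]]]'

```text
clock: 5.88
tcp_pos: [0.3587, -0.102, 0.4315]
tool_rot: [[-0.628, 0.778, -0.002], [0.778, 0.628, 0.001], [0.002, -0.001, -1.0]]
contact_force: [-0.5, 0.3, 0.5]
finger_gap: 0.0514
grip_force: 0.0
```

play_rows --deltas '[[[0.1, -0.35, 0, 0, 0, -0.1, 0.2], [0.2, -0.7, 0, 0, 0, -0.2, 0.2], [0.3, -1, 0, 0, 0, -0.3, 0.2], [0.3, -1, 0, 0, 0, -0.3, 0.2]]]'

```text
clock: 6.38
tcp_pos: [0.3953, -0.2214, 0.4312]
tool_rot: [[-0.209, 0.978, -0.002], [0.978, 0.209, 0.002], [0.002, -0.002, -1.0]]
contact_force: [0.1, 0.7, -0.6]
finger_gap: 0.0516
grip_force: 0.0
```

play_rows --deltas '[[[0.2, -0.35, 0, 0, 0, -0.09, 0.2], [0.5, -0.7, 0, 0, 0, -0.09, 0.2], [0.9, -1, 0, 0, 0, -0.09, 0.2], [0.9, -1, 0, 0, 0, -0.09, 0.2]]]'

```text
clock: 6.88
tcp_pos: [0.505, -0.3408, 0.4289]
tool_rot: [[-0.073, 0.997, -0.004], [0.997, 0.073, 0.004], [0.004, -0.004, -1.0]]
contact_force: [-0.8, 0.5, 0.0]
finger_gap: 0.0514
grip_force: 0.0
```

play_rows --deltas '[[[0.08, -0.4, 0, 0.1, 0.005, -0.01, 0.2], [0.15, -0.7, 0, 0.2, 0.01, -0.01, 0.2], [0.2, -0.7, 0, 0.3, 0.017, -0.01, 0.2], [0.2, -0.7, 0, 0.4, 0.022, -0.01, 0.2], [0.2, -0.7, 0, 0.499, 0.028, -0.01, 0.2], [0.2, -0.7, 0, 0.499, 0.028, -0.01, 0.2], [0.2, -0.7, 0, 0.499, 0.028, -0.01, 0.2]]]'

```text
clock: 7.75
tcp_pos: [0.527, -0.4237, 0.4338]
tool_rot: [[-0.04, 0.999, -0.034], [0.709, 0.053, 0.703], [0.704, 0.004, -0.71]]
contact_force: [-0.1, 0.4, 0.8]
finger_gap: 0.0514
grip_force: 0.0
```

play_rows --deltas '[[[0, 0, -0.5, 0, 0, 0, 0.2], [0, 0, -1, 0, 0, 0, 0.2], [0, 0, -1, 0, 0, 0, 0.2]]]'

```text
clock: 8.12
tcp_pos: [0.5262, -0.4233, 0.3107]
tool_rot: [[-0.036, 0.999, -0.038], [0.704, 0.052, 0.708], [0.709, -0.001, -0.705]]
contact_force: [0.7, -0.2, 1.8]
finger_gap: 0.0516
grip_force: 0.0
```

```bash
python3 - <<'E'
from h import *
s=env.observe();print(s["tcp_pos"],s["joints"]);print(s["tool_rot"])
E
```

```text
[ 0.52618037 -0.42329913  0.31071417] [-0.90359497  0.8760748   0.78201912  0.49679237  2.11249699 -0.83570432]
[[-3.64437739e-02  9.98625572e-01 -3.76672043e-02]
 [ 7.04492571e-01  5.24062583e-02  7.07773835e-01]
 [ 7.08775048e-01 -7.42316029e-04 -7.05434179e-01]]
```

play_rows --deltas '[[[0.01, 0.23, -0.4, 0, 0, 0, 0.2], [0.015, 0.46, -0.85, 0, 0, 0, 0.2], [0.015, 0.46, -0.85, 0, 0, 0, 0.2], [0.015, 0.46, -0.85, 0, 0, 0, 0.2]]]'

```text
clock: 8.62
tcp_pos: [0.5294, -0.3711, 0.2149]
tool_rot: [[-0.041, 0.999, -0.031], [0.71, 0.051, 0.703], [0.703, 0.007, -0.711]]
contact_force: [0.1, -0.7, 0.3]
finger_gap: 0.0512
grip_force: 0.0
```

```bash
python3 - <<'E'
from h import *
s=env.observe();print(s["tcp_pos"])
h=np.zeros((600,800,3),np.uint8)
c=cap("side");h[:,:400]=cv2.resize(c["img"][190:340,180:280],None,fx=4,fy=4);c=cap("top");h[:480,400:]=cv2.resize(c["img"][165:261,340:420],None,fx=5,fy=5)
cv2.imwrite("pics/pre.png",h)
E
```

```text
[ 0.52944532 -0.37109202  0.21487454]
```

View pics/pre.png

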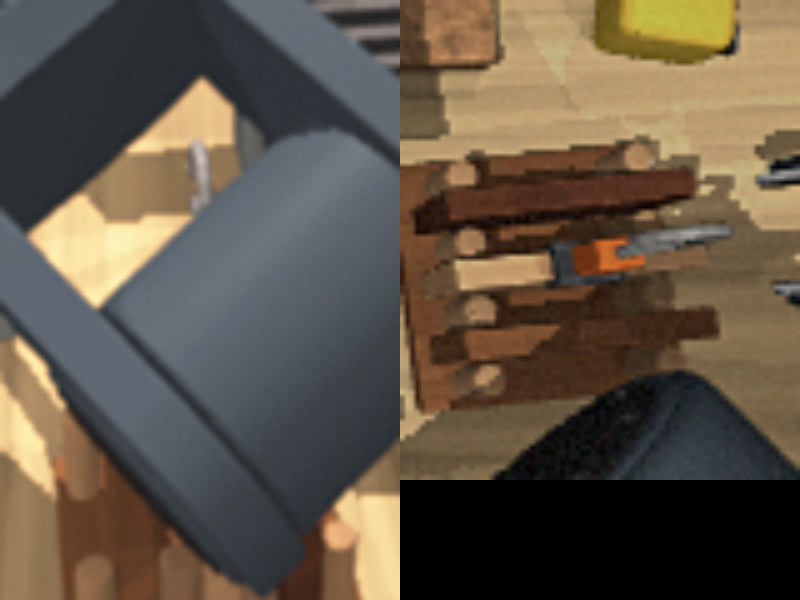

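Forearm hides the side view, but the top view shows the fingertips at crop (790,180) and (800,290) straddling the hook line (730,230). The approach is aligned.

play_rows --deltas '[[[-0.01, 0.2, -0.21, 0, 0, 0, 0.2], [-0.025, 0.4, -0.42, 0, 0, 0, 0.2], [-0.04, 0.555, -0.58, 0, 0, 0, 0.2], [-0.04, 0.555, -0.58, 0, 0, 0, 0.2], [-0.04, 0.555, -0.58, 0, 0, 0, 0.2]]]'

```text
clock: 9.35
tcp_pos: [0.5241, -0.3048, 0.1427]
tool_rot: [[-0.039, 0.999, -0.032], [0.708, 0.05, 0.704], [0.705, 0.005, -0.709]]
contact_force: [0.4, -0.6, -0.6]
finger_gap: 0.0512
grip_force: 0.0
```

play_rows --deltas '[[[0, 0, 0.01, 0, 0, 0, -1], [0, 0, 0.01, 0, 0, 0, -1], [0, 0, 0.01, 0, 0, 0, -1], [0, 0, 0.01, 0, 0, 0, -1], [0, 0, 0.01, 0, 0, 0, -1]]]' --force 70

```text
clock: 9.98
tcp_pos: [0.5238, -0.3039, 0.1431]
tool_rot: [[-0.038, 0.999, -0.032], [0.707, 0.05, 0.705], [0.706, 0.004, -0.708]]
contact_force: [0.8, -3.7, 5.7]
finger_gap: 0.0165
grip_force: 69.2
```

play_rows --deltas '[[[0, 0, 0.1, 0, 0, 0, -1], [0, 0, 0.25, 0, 0, 0, -1], [0, 0, 0.5, 0, 0, 0, -1], [0, 0, 0.75, 0, 0, 0, -1], [0, 0, 1, 0, 0, 0, -1], [0, 0, 1, 0, 0, 0, -1], [0, 0, 1, 0, 0, 0, -1]]]'

```text
clock: 10.85
tcp_pos: [0.5231, -0.3029, 0.2613]
tool_rot: [[-0.037, 0.999, -0.035], [0.706, 0.051, 0.706], [0.707, 0.002, -0.707]]
contact_force: [-0.1, 0.7, -3.6]
finger_gap: 0.0166
grip_force: 68.5
```

```bash
cat > k.py <<'E'
from m import *
s=env.observe();print(s["tcp_pos"],s["finger_gap"],s["grip_force"],s["contact_force"],s["wrist_torque"])
t=s["tcp_pos"]; A=[]
for n in("top","side"):
    c=cap(n);W=c["W"];cv2.imwrite(f"pics/k_{n}.png",c["img"]); np.savez(f"{n}0.npz",**{k:c[k] for k in("img","W","hsv","R","t","K","depth","rvec")})
    m=(abs(W[...,0]-t[0])<.035)&(W[...,1]>t[1]-.045)&(W[...,1]<t[1]+.06)&(W[...,2]>t[2]+.085)&(W[...,2]<t[2]+.16)&(c["hsv"][...,2]>60)
    P=W[m]; print(n,len(P)); 
    if len(P):
        print("min",P.min(0).round(4),"max",P.max(0).round(4),"med",np.median(P,0).round(4))
        q=P[P[:,2]>np.percentile(P[:,2],85)]; print("crown",q.mean(0).round(4),"rel tcp",(q.mean(0)-t).round(4))
E
python3 k.py
```

```text
[ 0.52314289 -0.30293917  0.26128104] 0.016649580611537897 68.47121715545654 [-0.10578373  0.72173318 -3.63277789] [-0.76275466  0.00507251  0.02056349]
top 78
min [ 0.5172 -0.3188  0.3632] max [ 0.5252 -0.2728  0.4099] med [ 0.5212 -0.2905  0.4021]
crown [ 0.5213 -0.2984  0.4075] rel tcp [-0.0019  0.0046  0.1463]
side 38
min [ 0.5182 -0.3144  0.3827] max [ 0.5249 -0.2787  0.4076] med [ 0.5206 -0.3006  0.4048]
crown [ 0.5214 -0.2989  0.4073] rel tcp [-0.0017  0.004   0.146 ]
```

play_rows --deltas '[[[0, 0.1, 0.08, 0, 0, 0, -1], [-0.05, 0.3, 0.08, 0, 0, 0, -1], [-0.1, 0.55, 0.08, 0, 0, 0, -1], [-0.15, 0.8, 0.08, 0, 0, 0, -1], [-0.2, 1, 0.08, 0, 0, 0, -1]]]'

```text
clock: 11.58
tcp_pos: [0.499, -0.1813, 0.2722]
tool_rot: [[-0.038, 0.999, -0.034], [0.706, 0.051, 0.706], [0.707, 0.003, -0.707]]
contact_force: [0.2, 0.9, -3.5]
finger_gap: 0.0165
grip_force: 68.4
```

play_rows --deltas '[[[-0.05, 0.25, 0, 0, 0, 0, -1], [-0.1, 0.5, 0, 0, 0, 0, -1], [-0.15, 0.75, 0, 0, 0, 0, -1], [-0.2, 0.9, 0, 0, 0, 0, -1], [-0.2, 0.98, 0, 0, 0, 0, -1], [-0.2, 0.98, 0, 0, 0, 0, -1], [-0.2, 0.98, 0, 0, 0, 0, -1]]]'

```text
clock: 12.45
tcp_pos: [0.4771, -0.0746, 0.2705]
tool_rot: [[-0.036, 0.999, -0.024], [0.722, 0.043, 0.691], [0.691, 0.007, -0.722]]
contact_force: [-2.6, -77.2, -9.2]
finger_gap: 0.0167
grip_force: 109.4
```

```bash
python3 k.py; python3 - <<'E'
from m import *
S=load("side");T=load("top")
h=np.zeros((600,800,3),np.uint8)
h[:,:400]=cv2.resize(S["img"][110:260,150:250],None,fx=4,fy=4);h[:480,400:]=cv2.resize(T["img"][180:300,250:350],None,fx=4,fy=4)
cv2.imwrite("pics/over.png",h)
W=T["W"]; 
# rail top points: z about .308
m=(abs(W[...,2]-.306)<.006)&(W[...,0]>.4)&(W[...,0]<.545)&(abs(W[...,1]+.06)<.012); P=W[m]; print(len(P))
if len(P)>20:
  f=np.polyfit(P[:,0],P[:,1],1); print("rail y at tcp x",f,np.polyval(f,.473))
E
```

```text
[ 0.47708775 -0.07462468  0.27047423] 0.016739246651697477 109.40915107727051 [ -2.64972048 -77.23305956  -9.17849636] [-8.620942    0.18052105  0.68507262]
top 62
min [ 0.4737 -0.1193  0.3881] max [ 0.4802 -0.0819  0.4137] med [ 0.4771 -0.0983  0.4089]
crown [ 0.4782 -0.1068  0.4125] rel tcp [ 0.0011 -0.0322  0.142 ]
side 0
395
rail y at tcp x [ 0.05143134 -0.0860112 ] -0.06168417530836935
```

View pics/over.png

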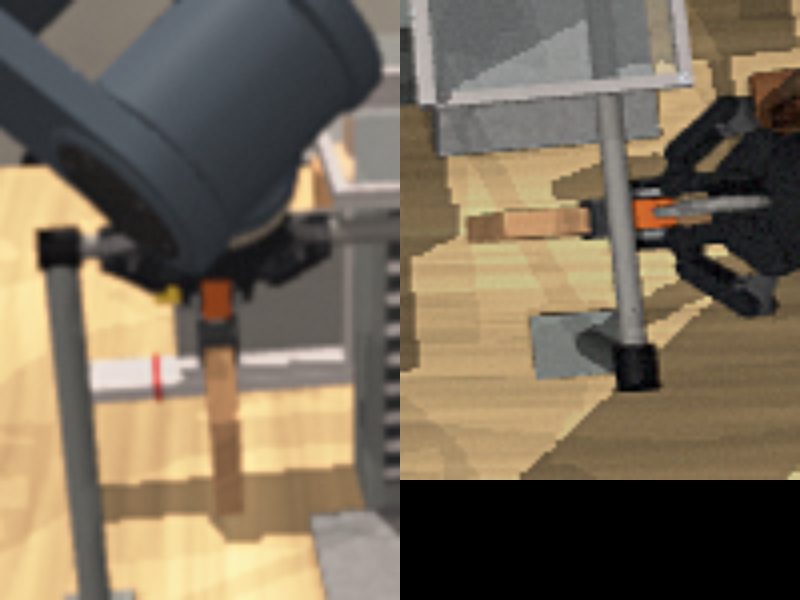

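The views show the orange grip pressed on the rail at crop (640,212): I came across too high, so the grip met the rail and the hanger turned in the jaws. I'm backing off before measuring its tilt.

play_rows --deltas '[[[0, -0.2, 0, 0, 0, 0, -1], [0, -0.45, 0, 0, 0, 0, -1], [0, -0.7, 0, 0, 0, 0, -1], [0, -0.7, 0, 0, 0, 0, -1], [0, -0.7, 0, 0, 0, 0, -1]]]' --force 70

```text
clock: 13.18
tcp_pos: [0.4753, -0.1488, 0.2719]
tool_rot: [[-0.038, 0.999, -0.034], [0.706, 0.051, 0.706], [0.707, 0.003, -0.707]]
contact_force: [0.7, 0.2, -3.0]
finger_gap: 0.0166
grip_force: 103.8
```

```bash
cat > k2.py <<'E'
from m import *
s=env.observe();t=s["tcp_pos"];print(t,s["finger_gap"],s["grip_force"],s["contact_force"],s["wrist_torque"]);print(s["tool_rot"].round(3))
for n in("top","side"):
    c=cap(n);W=c["W"];np.savez(f"{n}0.npz",**{k:c[k] for k in("img","W","hsv","R","t","K","depth","rvec")})
    x=abs(W[...,0]-t[0])<.03
    m=x&(abs(W[...,1]-t[1])<.09)&(W[...,2]>t[2]+.085)&(W[...,2]<t[2]+.16)&(c["hsv"][...,2]>60)
    P=W[m]; print(n,"hook",len(P)); 
    if len(P): print(P.min(0).round(4),P.max(0).round(4)); i=np.argsort(-P[:,2])[:8]; print("crown",P[i].mean(0).round(4),"rel",(P[i].mean(0)-t).round(4))
    # pale board
    m=x&(abs(W[...,1]-t[1])<.14)&(W[...,2]<t[2]-.02)&(W[...,2]>t[2]-.17); P=W[m]; print("board",len(P))
    if n=="top":
      for y0 in np.arange(t[1]-.1,t[1]+.12,.02):
        q=P[abs(P[:,1]-y0)<.01]
        if len(q)>3: print((y0-t[1]).round(3),len(q),np.percentile(q[:,2]-t[2],[5,50,95]).round(4),np.median(q[:,0]).round(4))
E
python3 k2.py
```

```text
[ 0.47531325 -0.1487856   0.27190789] 0.016591590680239663 103.82503151893616 [ 0.69565741  0.19524057 -3.00036267] [-0.75880566 -0.04564082 -0.03976475]
[[-0.038  0.999 -0.034]
 [ 0.706  0.051  0.706]
 [ 0.707  0.003 -0.707]]
top hook 73
[ 0.4725 -0.2032  0.3586] [ 0.4796 -0.1589  0.4141]
crown [ 0.4766 -0.1816  0.4134] rel [ 0.0013 -0.0328  0.1415]
board 177
-0.1 4 [-0.1654 -0.1633 -0.1602] 0.4787
-0.06 12 [-0.0569 -0.0524 -0.0509] 0.474
-0.04 12 [-0.0513 -0.0492 -0.0465] 0.4741
0.02 19 [-0.0312 -0.0283 -0.0205] 0.4729
0.04 53 [-0.0343 -0.0238 -0.0212] 0.4731
0.06 12 [-0.0625 -0.0218 -0.0203] 0.4684
0.08 9 [-0.0796 -0.0368 -0.0351] 0.4699
0.1 55 [-0.0893 -0.066  -0.0422] 0.471
side hook 0
board 624
```

play_rows --deltas '[[[0, 0.1, 0, -0.05, -0.003, 0, -1], [0, 0.2, 0, -0.1, -0.005, 0, -1], [0, 0.27, 0, -0.159, -0.008, 0, -1], [0, 0.27, -0.15, -0.159, -0.008, 0, -1], [0, 0.27, -0.35, -0.159, -0.008, 0, -1], [0, 0.27, -0.54, -0.159, -0.008, 0, -1], [0, 0.27, -0.54, -0.159, -0.008, 0, -1], [0, 0.27, -0.54, -0.159, -0.008, 0, -1]]]' --force 70

```text
clock: 14.28
tcp_pos: [0.4756, -0.1173, 0.2072]
tool_rot: [[-0.045, 0.999, -0.024], [0.859, 0.051, 0.51], [0.511, 0.003, -0.86]]
contact_force: [-0.7, -0.6, -2.2]
finger_gap: 0.0165
grip_force: 103.7
```

```bash
python3 k2.py
```

```text
[ 0.47555076 -0.11729562  0.20722806] 0.016492892933243037 103.6633837223053 [-0.72711906 -0.55783596 -2.19850725] [-0.55308537 -0.04073627 -0.03645226]
[[-0.045  0.999 -0.024]
 [ 0.859  0.051  0.51 ]
 [ 0.511  0.003 -0.86 ]]
top hook 247
[ 0.446  -0.186   0.2991] [ 0.5048 -0.0533  0.3672]
crown [ 0.4854 -0.1766  0.3662] rel [ 0.0099 -0.0593  0.159 ]
board 147
-0.04 10 [-0.0371 -0.0353 -0.0343] 0.4732
-0.02 4 [-0.0354 -0.0345 -0.0327] 0.4734
0.02 45 [-0.0456 -0.0317 -0.0202] 0.4758
0.06 48 [-0.0625 -0.0314 -0.0284] 0.472
0.08 39 [-0.1011 -0.0344 -0.0286] 0.4723
side hook 0
board 730
```

```bash
cat > k3.py <<'E'
from m import *
t=env.observe()["tcp_pos"]; print(t)
for n in("top","side"):
    c=cap(n);W=c["W"]
    m=(abs(W[...,0]-t[0])<.012)&(abs(W[...,1]-t[1]-.004)<.035)&(W[...,2]>t[2]+.11)&(W[...,2]<t[2]+.155)
    P=W[m]; print(n,len(P)); P=P[np.argsort(P[:,1])]
    if len(P): print(P[::max(1,len(P)//25)].round(4).tolist())
E
python3 k3.py
```

```text
[ 0.4757391  -0.11738292  0.2076681 ]
top 72
[[0.4828, -0.1483, 0.3284], [0.4851, -0.1481, 0.3299], [0.4708, -0.1477, 0.3375], [0.4777, -0.1455, 0.3391], [0.4776, -0.1425, 0.3422], [0.4731, -0.1395, 0.3442], [0.4753, -0.1391, 0.3464], [0.4754, -0.137, 0.3456], [0.4732, -0.1349, 0.3441], [0.4752, -0.1332, 0.3526], [0.4731, -0.1312, 0.3507], [0.4731, -0.1291, 0.3501], [0.4775, -0.1285, 0.3542], [0.4753, -0.1261, 0.3544], [0.4777, -0.1243, 0.3528], [0.4753, -0.1237, 0.3549], [0.4733, -0.122, 0.3518], [0.4779, -0.1201, 0.3512], [0.4732, -0.1191, 0.3548], [0.4734, -0.1174, 0.3521], [0.4781, -0.1157, 0.3506], [0.4758, -0.1155, 0.3511], [0.4736, -0.113, 0.3516], [0.4782, -0.1111, 0.3509], [0.4736, -0.1104, 0.3536], [0.4716, -0.1091, 0.3476], [0.476, -0.1089, 0.35], [0.4717, -0.1069, 0.3473], [0.4719, -0.1054, 0.3427], [0.4741, -0.1049, 0.3462], [0.4765, -0.1032, 0.3436], [0.4722, -0.1014, 0.3396], [0.4743, -0.1009, 0.3431], [0.4769, -0.0996, 0.3384], [0.4771, -0.0982, 0.3331], [0.4747, -0.0975, 0.3361]]
side 0
```

play_rows --deltas '[[[0, 0.1, -0.04, 0, 0, 0, -1], [0, 0.22, -0.04, 0, 0, 0, -1], [0, 0.33, -0.04, 0, 0, 0, -1], [0, 0.44, -0.04, 0, 0, 0, -1], [0, 0.44, -0.04, 0, 0, 0, -1], [0, 0.44, -0.04, 0, 0, 0, -1]]]' --force 70

```text
clock: 15.22
tcp_pos: [0.4755, -0.0645, 0.2023]
tool_rot: [[-0.046, 0.999, -0.024], [0.859, 0.051, 0.509], [0.51, 0.003, -0.86]]
contact_force: [0.6, 0.3, -4.0]
finger_gap: 0.0169
grip_force: 103.7
```

```bash
python3 k3.py
```

```text
[ 0.47554705 -0.06447529  0.20230119]
top 70
[[0.4869, -0.0953, 0.3259], [0.4822, -0.0949, 0.3262], [0.4753, -0.0947, 0.3251], [0.4733, -0.0908, 0.3195], [0.4749, -0.0903, 0.3378], [0.4771, -0.0877, 0.3411], [0.4795, -0.0858, 0.339], [0.4748, -0.085, 0.3426], [0.4771, -0.0825, 0.3446], [0.4796, -0.0808, 0.3418], [0.4749, -0.0801, 0.345], [0.4728, -0.078, 0.3425], [0.4749, -0.0776, 0.3464], [0.4727, -0.0753, 0.3456], [0.4773, -0.0731, 0.3467], [0.475, -0.0729, 0.3475], [0.475, -0.0706, 0.3474], [0.4774, -0.0685, 0.3473], [0.4729, -0.0682, 0.3472], [0.473, -0.0663, 0.3449], [0.4776, -0.0641, 0.3458], [0.473, -0.0637, 0.3473], [0.4777, -0.0618, 0.346], [0.4778, -0.0597, 0.3448], [0.4754, -0.0593, 0.347], [0.4734, -0.0574, 0.3423], [0.4757, -0.055, 0.3444], [0.4734, -0.0548, 0.345], [0.4758, -0.0531, 0.3416], [0.4715, -0.0511, 0.3361], [0.4737, -0.0509, 0.3395], [0.4716, -0.049, 0.3348], [0.4764, -0.0471, 0.333], [0.474, -0.0466, 0.3363], [0.4767, -0.0454, 0.3271]]
side 0
```

play_rows --deltas '[[[0, 0.02, -0.07, 0, 0, 0, -1], [0, 0.05, -0.14, 0, 0, 0, -1], [0, 0.065, -0.2, 0, 0, 0, -1], [0, 0.065, -0.24, 0, 0, 0, -1], [0, 0.065, -0.24, 0, 0, 0, -1]]]'

```text
clock: 15.95
tcp_pos: [0.4753, -0.0566, 0.1731]
tool_rot: [[-0.045, 0.999, -0.024], [0.859, 0.051, 0.509], [0.51, 0.002, -0.86]]
contact_force: [0.4, 0.6, -3.5]
finger_gap: 0.0168
grip_force: 103.7
```

```bash
python3 k3.py|cut -c1-900;python3 - <<'E'
from h import *
h=np.zeros((480,800,3),np.uint8)
c=cap("side");h[:480,:400]=cv2.resize(c["img"][120:240,150:250],None,fx=4,fy=4);c=cap("top");h[:480,400:]=cv2.resize(c["img"][180:300,250:350],None,fx=4,fy=4)
cv2.imwrite("pics/hooked.png",h)
E
```

```text
[ 0.47533591 -0.05655617  0.17308405]
top 113
[[0.4839, -0.0875, 0.2976], [0.4766, -0.0868, 0.2997], [0.4765, -0.0835, 0.3057], [0.4788, -0.078, 0.3116], [0.474, -0.0752, 0.3131], [0.4788, -0.0704, 0.3152], [0.4722, -0.0692, 0.3035], [0.4866, -0.0674, 0.3043], [0.4816, -0.0666, 0.3087], [0.465, -0.066, 0.3069], [0.4866, -0.0648, 0.3061], [0.4722, -0.0639, 0.3075], [0.4742, -0.0628, 0.3174], [0.4842, -0.0621, 0.3074], [0.4699, -0.0614, 0.3077], [0.4867, -0.0599, 0.3068], [0.4677, -0.059, 0.3062], [0.4744, -0.0581, 0.317], [0.4844, -0.0574, 0.3072], [0.4653, -0.0565, 0.3064], [0.4847, -0.0554, 0.303], [0.4656, -0.0549, 0.2991], [0.4745, -0.0534, 0.3173], [0.4724, -0.0512, 0.3142], [0.4747, -0.0488, 0.3154], [0.4774, -0.0446, 0.312], [0.4728, -0.0423, 0.3085], [0.4753, -0.0401, 0.308], [0.476, -0.0365, 0.2946]]
side 0
```

View pics/hooked.png

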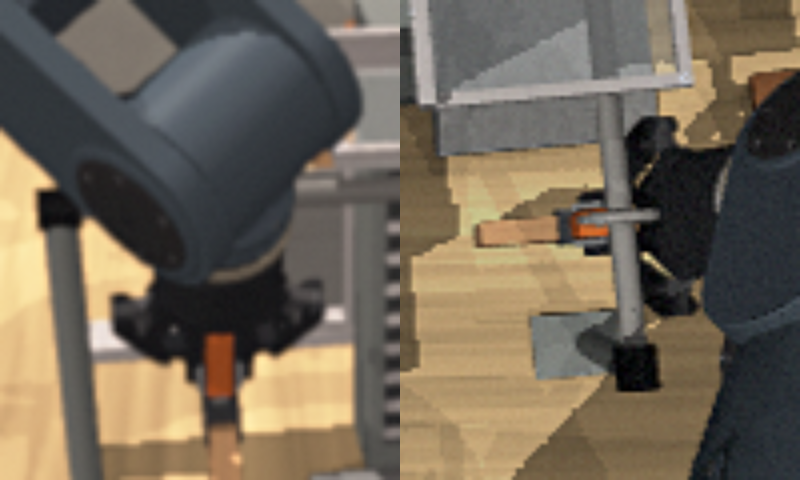

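Hook now straddles the rail at crop (620,215), with the crown about 2 mm above its seat. Next I'll set it down and let it plumb itself.

play_rows --deltas '[[[0, 0, -0.018, 0, 0, 0, -1], [0, 0, -0.018, 0, 0, 0, -1], [0, 0, -0.018, 0, 0, 0, 0.2], [0, 0, -0.018, 0, 0, 0, 0.2], [0, 0, -0.018, 0, 0, 0, 0.2], [0, 0, -0.018, 0, 0, 0, 0.2]]]' --force 30

```text
clock: 16.9
tcp_pos: [0.4755, -0.0566, 0.1714]
tool_rot: [[-0.046, 0.999, -0.024], [0.859, 0.051, 0.509], [0.51, 0.003, -0.86]]
contact_force: [-0.3, -0.9, -0.2]
finger_gap: 0.0514
grip_force: 0.0
```

play_rows --deltas '[[[0, -0.07, 0.1, 0, 0, 0, 0.2], [0, -0.16, 0.24, 0, 0, 0, 0.2], [0.01, -0.3, 0.42, 0, 0, 0, 0.2], [0.01, -0.5, 0.42, 0.06, 0.003, 0, 0.2], [0.01, -0.6, 0.42, 0.12, 0.006, 0, 0.2], [0.01, -0.6, 0.42, 0.159, 0.008, 0, 0.2], [0.01, -0.6, 0.42, 0.159, 0.008, 0, 0.2], [0.01, -0.6, 0.42, 0.159, 0.008, 0, 0.2]]]'

```text
clock: 17.9
tcp_pos: [0.4767, -0.1287, 0.2222]
tool_rot: [[-0.038, 0.999, -0.033], [0.708, 0.051, 0.705], [0.706, 0.003, -0.709]]
contact_force: [0.6, 0.3, -0.1]
finger_gap: 0.0511
grip_force: 0.0
```

play_rows --deltas '[[[0, 0, 0, 0, 0, 0, 0.2], [0, 0, 0, 0, 0, 0, 0.2], [0, 0, 0, 0, 0, 0, 0.2], [0, 0, 0, 0, 0, 0, 0.2], [0, 0, 0, 0, 0, 0, 0.2], [0, 0, 0, 0, 0, 0, 0.2], [0, 0, 0, 0, 0, 0, 0.2], [0, 0, 0, 0, 0, 0, 0.2], [0, 0, 0, 0, 0, 0, 0.2], [0, 0, 0, 0, 0, 0, 0.2]]]'

```text
clock: 19.15
tcp_pos: [0.4766, -0.1286, 0.2217]
tool_rot: [[-0.038, 0.999, -0.034], [0.706, 0.051, 0.706], [0.707, 0.003, -0.707]]
contact_force: [0.8, -0.6, 0.3]
finger_gap: 0.0511
grip_force: 0.0
```

```bash
cat > k4.py <<'E'
from m import *
s=env.observe();print(s["tcp_pos"]);print(s["tool_rot"].round(3))
X=float(__import__("sys").argv[1])
for n in("top","side"):
    c=cap(n);W=c["W"]; cv2.imwrite(f"pics/k4{n}{s['clock']:.0f}.png",c["img"])
    o=(cv2.inRange(c["hsv"],(4,140,60),(16,255,255))>0)&(abs(W[...,0]-X)<.03)&(abs(W[...,1]+.06)<.06)&(W[...,2]>.13)&(W[...,2]<.22)
    P=W[o];print(n,"orange",len(P),P.min(0).round(4) if len(P) else"",P.max(0).round(4) if len(P) else "",np.median(P,0).round(4))
    h=(abs(W[...,0]-X)<.012)&(abs(W[...,1]+.06)<.035)&(W[...,2]>.3105)&(W[...,2]<.322);P=W[h];print("crown",len(P),P.mean(0).round(4),P.min(0).round(4),P.max(0).round(4))
    b=(abs(W[...,0]-X)<.02)&(W[...,2]>.125)&(W[...,2]<.145)&(abs(W[...,1]+.06)<.09);P=W[b]
    if len(P)>10:print("board top",len(P),P.min(0).round(4),P.max(0).round(4),np.polyfit(P[:,1],P[:,2],1).round(3),np.polyfit(P[:,1],P[:,0],1).round(3))
E
python3 k4.py .475
```

```text
[ 0.47663871 -0.12859409  0.2216792 ]
[[-0.038  0.999 -0.034]
 [ 0.706  0.051  0.706]
 [ 0.707  0.003 -0.707]]
top orange 20 [ 0.4658 -0.0633  0.1718] [ 0.4822 -0.0507  0.2051] [ 0.47   -0.0551  0.2018]
crown 32 [ 0.4747 -0.0612  0.3125] [ 0.4674 -0.0733  0.3108] [ 0.479  -0.0491  0.3159]
board top 205 [ 0.4608 -0.1375  0.1289] [0.4886 0.0104 0.1447] [-0.017  0.134] [-0.077  0.47 ]
side orange 38 [ 0.4659 -0.0787  0.1591] [ 0.4819 -0.0689  0.1788] [ 0.4763 -0.0766  0.1678]k4.py:8: RuntimeWarning: Mean of empty slice.
  h=(abs(W[...,0]-X)<.012)&(abs(W[...,1]+.06)<.035)&(W[...,2]>.3105)&(W[...,2]<.322);P=W[h];print("crown",len(P),P.mean(0).round(4),P.min(0).round(4),P.max(0).round(4))
  ret = um.true_divide(
Traceback (most recent call last):
  File "k4.py", line 8, in <module>
    h=(abs(W[...,0]-X)<.012)&(abs(W[...,1]+.06)<.035)&(W[...,2]>.3105)&(W[...,2]<.322);P=W[h];print("crown",len(P),P.mean(0).round(4),P.min(0).round(4),P.max(0).round(4))
                                                                                                                                      ~~~~~^^^
ValueError: zero-size array to reduction operation minimum which has no identity
```

play_rows --deltas '[[[-0.017, 0.09, -0.06, 0, 0, 0, 0.2], [-0.017, 0.18, -0.11, 0, 0, 0, 0.2], [-0.017, 0.35, -0.28, 0, 0, 0, 0.2], [-0.017, 0.515, -0.44, 0, 0, 0, 0.2], [-0.017, 0.515, -0.44, 0, 0, 0, 0.2], [-0.017, 0.515, -0.44, 0, 0, 0, 0.2]]]'

```text
clock: 20.0
tcp_pos: [0.4749, -0.067, 0.1693]
tool_rot: [[-0.038, 0.999, -0.033], [0.707, 0.051, 0.706], [0.707, 0.003, -0.708]]
contact_force: [-0.3, 0.0, 0.4]
finger_gap: 0.0515
grip_force: 0.0
```

play_rows --deltas '[[[0, 0, 0, 0, 0, 0, -1], [0, 0, 0, 0, 0, 0, -1], [0, 0, 0, 0, 0, 0, -1], [0, 0, 0, 0, 0, 0, -1], [0, 0, 0, 0, 0, 0, -1]]]' --force 60

```text
clock: 20.62
tcp_pos: [0.4747, -0.0668, 0.1692]
tool_rot: [[-0.038, 0.999, -0.034], [0.706, 0.051, 0.706], [0.707, 0.003, -0.707]]
contact_force: [-2.2, -1.8, 6.6]
finger_gap: 0.0166
grip_force: 62.2
```

```bash
sed -i 's/;print("crown".*$/\n    if len(P): print("crown",len(P),P.mean(0).round(4),P.min(0).round(4),P.max(0).round(4))/' k4.py; python3 k4.py .475
```

```text
[ 0.47467205 -0.06682162  0.16922283]
[[-0.038  0.999 -0.034]
 [ 0.706  0.051  0.706]
 [ 0.707  0.003 -0.707]]
top orange 29 [ 0.4656 -0.064   0.1482] [ 0.482  -0.048   0.2061] [ 0.4702 -0.055   0.2009]
crown 27 [ 0.4738 -0.0611  0.313 ] [ 0.4699 -0.0753  0.3106] [ 0.477  -0.0492  0.3164]
board top 167 [ 0.461  -0.1202  0.1257] [0.4864 0.0135 0.1449] [0.002 0.134] [-0.061  0.47 ]
side orange 4 [ 0.4761 -0.0755  0.1586] [ 0.4813 -0.0723  0.1604] [ 0.48   -0.0745  0.1594]
board top 155 [ 0.462  -0.1388  0.1255] [ 0.4878 -0.0724  0.1449] [0.073 0.142] [-0.071  0.469]
```

play_rows --deltas '[[[0.02, 0.001, 0.012, 0, 0, 0, -1], [0.12, 0.006, 0.012, 0, 0, 0, -1], [0.25, 0.013, 0.012, 0, 0, 0, -1], [0.38, 0.02, 0.012, 0, 0, 0, -1], [0.51, 0.026, 0.012, 0, 0, 0, -1], [0.64, 0.033, 0.012, 0, 0, 0, -1], [0.77, 0.04, 0.012, 0, 0, 0, -1], [0.9, 0.046, 0.012, 0, 0, 0, -1], [1, 0.051, 0.012, 0, 0, 0, -1], [1, 0.051, 0.012, 0, 0, 0, -1]]]'

```text
clock: 21.98
tcp_pos: [0.5952, -0.0604, 0.1699]
tool_rot: [[-0.038, 0.999, -0.034], [0.706, 0.051, 0.706], [0.707, 0.003, -0.707]]
contact_force: [-0.6, -0.0, -3.8]
finger_gap: 0.0163
grip_force: 61.0
```

play_rows --deltas '[[[0.08, 0.004, 0, 0, 0, 0, -1], [0.18, 0.009, 0, 0, 0, 0, -1], [0.26, 0.013, 0, 0, 0, 0, -1], [0.29, 0.015, 0, 0, 0, 0, -1], [0.29, 0.015, 0, 0, 0, 0, -1]]]'

```text
clock: 22.6
tcp_pos: [0.6295, -0.0588, 0.1701]
tool_rot: [[-0.038, 0.999, -0.034], [0.706, 0.051, 0.706], [0.707, 0.003, -0.707]]
contact_force: [-0.2, -0.6, -3.6]
finger_gap: 0.0169
grip_force: 61.0
```

```bash
python3 k4.py .629; python3 - <<'E'
from h import *
h=np.zeros((480,800,3),np.uint8)
c=cap("side");h[:480,:400]=cv2.resize(c["img"][120:240,220:320],None,fx=4,fy=4);c=cap("top");h[:480,400:]=cv2.resize(c["img"][110:230,250:350],None,fx=4,fy=4)
cv2.imwrite("pics/band.png",h)
E
```

```text
[ 0.6294564  -0.05877342  0.17014751]
[[-0.038  0.999 -0.034]
 [ 0.706  0.051  0.706]
 [ 0.707  0.003 -0.707]]
top orange 0   [nan nan nan]
side orange 20 [ 0.6229 -0.0691  0.1499] [ 0.6394 -0.0508  0.1714] [ 0.6307 -0.0662  0.1634]
crown 11 [ 0.6274 -0.0611  0.313 ] [ 0.6249 -0.0674  0.3106] [ 0.6311 -0.0545  0.3151]
board top 179 [ 0.6141 -0.1321  0.1252] [ 0.6425 -0.0061  0.145 ] [0.024 0.137] [-0.152  0.615]
  return _methods._mean(a, axis=axis, dtype=dtype,
  ret = um.true_divide(
```

View pics/band.png

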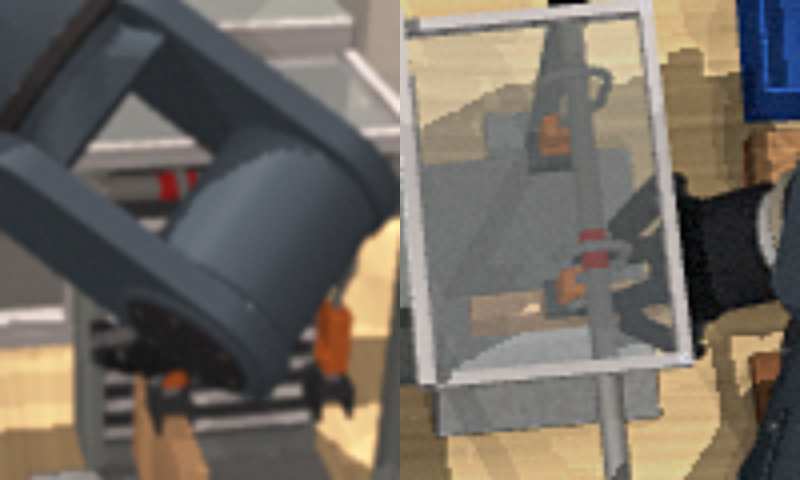

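The hook sits across the middle of the red band (side crop (177,185); top crop (593,250)). Set down, release and back out along the tool axis.

play_rows --deltas '[[[0, 0, -0.012, 0, 0, 0, -1], [0, 0, -0.012, 0, 0, 0, -1], [0, 0, -0.012, 0, 0, 0, 0.1], [0, 0, -0.012, 0, 0, 0, 0.1], [0, 0, -0.012, 0, 0, 0, 0.1], [0, 0, -0.012, 0, 0, 0, 0.1]]]' --force 30

```text
clock: 23.55
tcp_pos: [0.6294, -0.0589, 0.1689]
tool_rot: [[-0.038, 0.999, -0.034], [0.706, 0.051, 0.706], [0.707, 0.003, -0.707]]
contact_force: [-0.3, -0.7, -0.5]
finger_gap: 0.0465
grip_force: 0.0
```

play_rows --deltas '[[[0, -0.1, 0.1, 0, 0, 0, 0.1], [0.01, -0.25, 0.25, 0, 0, 0, 0.1], [0.02, -0.5, 0.5, 0, 0, 0, 0.1], [0.03, -0.8, 0.6, 0, 0, 0, 0.1], [0.03, -1, 0.6, 0, 0, 0, 0.1], [0.03, -1, 0.6, 0, 0, 0, 0.1]]]'

```text
clock: 24.3
tcp_pos: [0.6328, -0.1811, 0.2414]
tool_rot: [[-0.037, 0.999, -0.032], [0.707, 0.048, 0.706], [0.706, 0.003, -0.708]]
contact_force: [-0.1, 0.3, -0.0]
finger_gap: 0.0466
grip_force: 0.0
```

play_rows --deltas '[[[0, -0.4, 0, 0, 0, 0, 0.1], [0, -0.8, 0, 0, 0, 0, 0.1], [0, -0.8, 0, 0, 0, 0, 0.1], [0, -0.8, 0, 0, 0, 0, 0.1], [0, -0.8, 0, 0, 0, 0, 0.1], [0, -0.8, 0, 0, 0, 0, 0.1], [0, -0.8, 0, 0, 0, 0, 0.1], [0, -0.8, 0, 0, 0, 0, 0.1], [0, -0.8, 0, 0, 0, 0, 0.1], [0, -0.8, 0, 0, 0, 0, 0.1]]]'

```text
clock: 25.55
tcp_pos: [0.633, -0.2749, 0.2408]
tool_rot: [[-0.038, 0.999, -0.034], [0.706, 0.051, 0.706], [0.707, 0.003, -0.707]]
contact_force: [-1.0, 0.0, 0.2]
finger_gap: 0.0469
grip_force: 0.0
```

```bash
python3 k4.py .628 2>/dev/null; python3 g.py|tail -3; python3 - <<'E'
from h import *
h=np.zeros((480,800,3),np.uint8)
c=cap("side");h[:480,:400]=cv2.resize(c["img"][130:310,190:340],(400,480));c=cap("top");h[:480,400:]=cv2.resize(c["img"][100:280,210:360],(400,480))
cv2.imwrite("pics/end.png",h)
E
```

```text
[ 0.63298636 -0.27487839  0.24083349]
[[-0.038  0.999 -0.034]
 [ 0.706  0.051  0.706]
 [ 0.707  0.003 -0.707]]
top orange 0   [nan nan nan]
side orange 0   [nan nan nan]
yel [226.1, 250.0] [222, 245, 9, 11, 77] [0.4424, 0.1373, 0.2237] [0.429, 0.13, -0.0] [0.455, 0.174, 0.228]
[ 0.63299197 -0.27489918  0.24085372] 0.0468926322402827 0.0 [-0.57435526 -0.0258179  -0.25410311]
62 [0.42930794 0.13070969 0.21275268] [0.45531892 0.14569632 0.22773225] [0.44208185 0.13838605 0.22409749]
```

View pics/end.png

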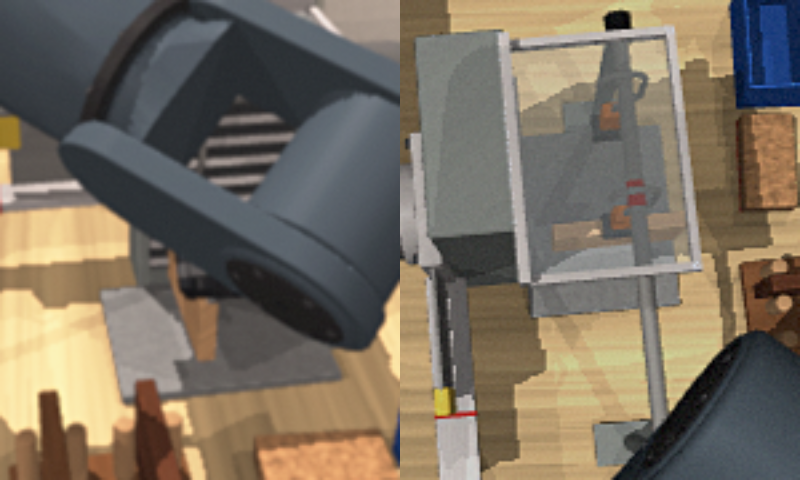

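The hanger hangs across the band (top crop (636,193)), the gate handle is at its line (443,405), and the arm is clear. One more second to let it settle, then I hand it in.

play_rows --deltas '[[[0, 0, 0, 0, 0, 0, 0.1], [0, 0, 0, 0, 0, 0, 0.1], [0, 0, 0, 0, 0, 0, 0.1], [0, 0, 0, 0, 0, 0, 0.1], [0, 0, 0, 0, 0, 0, 0.1], [0, 0, 0, 0, 0, 0, 0.1], [0, 0, 0, 0, 0, 0, 0.1], [0, 0, 0, 0, 0, 0, 0.1], [0, 0, 0, 0, 0, 0, 0.1], [0, 0, 0, 0, 0, 0, 0.1]]]'

```text
clock: 27.05
tcp_pos: [0.633, -0.2749, 0.2409]
tool_rot: [[-0.038, 0.999, -0.034], [0.706, 0.051, 0.706], [0.707, 0.003, -0.707]]
contact_force: [0.1, -0.3, 0.5]
finger_gap: 0.0469
grip_force: 0.0
```

```bash
python3 -c "
from workcell import workorder
print(workorder.sign_off())"
```

```text
the job is handed in; nothing more can be done
None
```

The job is handed in at about 27 s with no verdict returned: the last top view shows the gate handle about 1 mm from its line and the drawer front hanging by itself on the red band, but on the first pass the held hanger hit the rail (about 77 N at the wrist, tipped about 0.25 rad), which could count against the 40 N pressing limit.

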